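# Index a flange on its spring plunger and tighten the clamp screw

### The arm

A 6-joint arm with a two-finger parallel gripper is mounted at the origin on the work surface. World frame = base frame: x ahead of the robot, y to its left, z up, the work surface at z = 0. Lengths are in m, angles in rad, forces in N, time in s.
With the tool pointing down it reaches from about 0.225 to 0.875 m from the base axis. Payload 3.4 kg.
Tool frame: the origin (TCP) lies at the very end of the fingers, on their centre line; the grasp point (between the pads) lies 19 mm behind it; z points along the fingers, y is the line along which they close (so a half turn about z gives the same grasp; the last joint's range is limited). The gripper opens to 85 mm and grips with 20 to 120 N. Pads are 22 mm wide; open, the fingers measure 114 mm over their backs; the gripper's body (76 mm by 85 mm) begins 54 mm behind the grasp point. The pads swing forward as they close: fully open they stand 13 mm farther back than shut.
Start: joints at [-1.387, 0.276, 1.505, -0, 1.361, -0.121], TCP at [0.173, -0.549, 0.231] pointing down, gripper open.
Joint ranges: [-2.89, 2.89], [-0.75, 2.08], [0.22, 2.7], [-1.18, 4.32], [0.11, 2.71], [-2.7, 2.7]. Speed limits (rad/s): [2.57, 2.57, 3.14, 3.14, 3.14, 3.14].

### API

Orientations are given as a unit quaternion [w, x, y, z].
In Python, from rig import manip, get_image, camera_info gives the robot as it stands. The module is installed in compiled form; this text tells all that it offers.
- The arm moves only by the shell command python3 -m crank 'ROWS' [FORCE]. ROWS is a JSON object of lists of equal length, an entry for each row: "translation": the shift along the tool's x, y, z in mm, a list of three; "roll": the turn about the tool's z in rad; "fingers": the opening, from 0 (shut) to 1 (fully open). A call has 1 to 8 rows; each row shifts and turns the commanded pose from where the row before left it, along the tool's axes as they then stand; what a row does not reach is not made up. A row lasts 1/10 s, in which the tool goes at most 50 mm and 8.59 degrees, less where a joint would pass 70% of its speed; a pose out of reach is approached as far as the arm can. A call is refused whole if a number of a shift passes 50 or a number of a turn 0.15, either way. A call with a gripper value outside its range is refused whole. The fingers move at their own pace and stop on an object; FORCE is the grip in N (left out, the last holds). Time passes only in rows, so rows that do not move let the fingers close. It gives the time, the measured TCP pose, the force, the opening and the grip force at its end, in the units of the state.
- manip.get_state(): the state, without advancing time (a new reading comes with each control period).
- get_image(name): name is "side" or "top"; returns the picture (384x512x3 uint8, blue, green, red); there is no depth.
- camera_info(name): a dict with "mtx" (3x3 intrinsics, pixels), "rvec" (rotation vector, rad) and "tvec" (3), from world to camera coordinates, as OpenCV has them. Camera axes: x right, y down, z forward; pixel columns grow to the right and rows downward; lengths in m; the calibration is good to about 2 mm. A picture is of the moment at which its call begins. camera_info takes no time and is no camera call.
- manip.sign_off(): hands the job in; it is judged then, once.
The state is a dict: "clock": time; "qpos": joint angles; "qd": joint speeds; "effort": joint torques, N m; "position": TCP position; "ee_rot": TCP orientation; "contact_force": force on the tool from outside, world axes, zero at the start; "moment": the same for the moment, N m; "width": finger opening in m; "gripper_force": force on a finger pad.
Only numpy, scipy, OpenCV 4.12 (cv2) and the standard library are available. Lean on these libraries where they do the work, as an engineer would, in place of code of your own. Each camera call takes 0.05 s, during which the arm holds its last target. There are 200 camera calls.

### The job

On the inspection fixture, push the flange round by its arm until its notch comes to the spring plunger and the plunger springs fully into it, then use the hex key standing in the screw on top of the plunger housing to tighten that screw clockwise until it goes solid. Don't force anything, leave the flange lying flat, and leave the ring, gauge block, V-block and marker pen where they are.

Things in the scene. Friction and masses are not known exactly. Their poses are not given: they have to be found in the camera images.
- fixture: Fixed inspection fixture: dark steel base plate 220 (x) x 250 (y) x 15 mm, origin at the centre of its underside on the bench, z up. The flange turns on a pad and a 24 mm round spigot at x 0, y +35 mm. A grey plunger housing, 36 (x) x 40 (y) mm, top 47 mm above the bench, stands at x 0, y -55 mm, with the clamping screw and its hex key in its top centre.
- pivot (a point): Axis of the spigot at the top of the pad (80 mm across), 20 mm above the bench; axes as the fixture's.
- flange: Loose aluminium flange, about 0.5 kg, on the pad, spigot through its bore (1 mm play). Origin: on its axis at its underside. Disc 114 mm across, 14 mm thick; hub 44 mm across, to 30 mm above the underside. Starts 40 to 110 degrees anticlockwise (from above) of the pose in which its axes are parallel to the fixture's and its notch faces the plunger. Friction: 2 to 8 N at the arm.
- notch (a point): Middle of the mouth of the flange's only notch, at the rim, 57 mm from the axis on the flange's own -y side, at half thickness. Parallel sides, 11 mm wide, 12 mm deep, open above and below.
- flange_arm (a point): Top centre of the round end (19 mm across) of the flange's arm, 82 mm from the axis on the flange's own +y side, opposite the notch, and 38 mm above the underside. The arm is a straight upright rib, 12 mm wide, from the hub to this end, standing 24 mm above the disc.
- plunger (a joint): Spring plunger, 9 mm steel pin 27 mm above the bench, moving out of the housing along the fixture's +y at the spigot. Value in m, growing outwards. Its 4 to 6 N spring drives it: 0.001 to 0.003 riding on the plain rim, 0.012 sprung fully into the notch. It then stops the flange: a push on the arm meets a solid stop.
- hex_key (a joint): Turn of the clamping screw's hex key, rad, growing clockwise seen from above. Starts loose at 0.1 to 0.6, turns with steady friction (about 3 N at 60 mm from its axis), 60 to 100 degrees, until the screw goes tight: a solid stop, to be felt. It stays where it is left.
- key_end (a point): Far end of the hex key's long arm: a dark 7 mm round bar, level, centre line 72 mm above the bench, reaching 82 mm out from its vertical leg on the screw. Under the arm, beyond the housing, are only the base plate and, behind the housing (-y), the plunger's black knob, whose top is 37 mm above the bench.
- ring_gauge: Plain steel ring, 32 mm across, 14 mm high, on the base plate. Bystander: leave it where it is.
- gauge_block: Small steel gauge block 30 x 12 x 28 mm high, on the base plate. Bystander: leave it where it is.
- v_block: Dark steel V-block 60 x 50 x 50 mm with a 26 mm steel bar lying in it. Bystander: leave it where it is.
- marker: Red and black marker pen lying flat, 135 mm long. Bystander: leave it where it is.
Mind the look-alikes: they are no part of the job. Of the things shaped like the flange, the aluminium one is meant.

How it is judged:
On the way, in this order (a step that is already met when the one before it is completed fails the run):
1. the plunger has sprung into the flange's notch (value of joint plunger above 0.009 m and angle between the x axis of flange and the x axis of fixture, either way round below 0.09 rad and z of flange in the frame of fixture below 0.023 m), for 0.2 s.
2. the screw has been tightened with the hex key, the plunger still in the notch (all of step 1 and value of joint hex_key above 1.65 rad), for 0.2 s.
At the end, for the whole second after the job is handed in: The plunger is at least 9 mm out, in the notch (flange within 0.09 rad of the fixture), the flange lies flat (within 0.05 rad, underside within 3 mm of the pad) and still, and the hex key is within 0.1 rad of its solid stop (beyond 1.65 rad) (all of step 2 and angle between flange's own z axis and vertical below 0.05 rad and linear speed of flange below 0.01 m/s); the robot touches nothing.
It fails at once if the flange or the hex key was forced (over 60 N) (contact force between any of the arm, the fingers and flange above 60 N or contact force between the fingers and fixture above 60 N).
It fails at once if the ring, gauge block, V-block or marker was moved more than 30 mm (distance of any of ring_gauge, gauge_block, v_block, marker from where it was at the start of the episode above 0.03 m).
It also fails if it takes over 64 s, if anything falls off the work surface, if the arm or the gripper's body presses on something with over 40 N, if the wrist force passes 120 N, or if a joint passes its speed limit or range.

## Working session

There is one attempt and no reset: what is moved stays moved. The work goes in short steps, Python scripts to look and compute and a shell command to move; the robot and the scene stay as the last step left them, time stands still between calls to the robot, and variables do not carry over. Pictures are saved under pics/ and viewed, at most 10 in all, crops included, and the job is handed in when it is done.

```bash
mkdir -p pics
python3 - <<'E'
from rig import manip,get_image,camera_info
import cv2
for n in("top","side"):
    cv2.imwrite(f"pics/{n}0.png",cv2.resize(get_image(n),(800,600),interpolation=cv2.INTER_CUBIC))
    c=camera_info(n);print(n,c)
s=manip.get_state();print({k:s[k] for k in("clock","position","ee_rot","contact_force","width")})
E
```

```text
top {'mtx': array([[451.11793335,   0.        , 256.44464169],
       [  0.        , 451.11793335, 189.16107888],
       [  0.        ,   0.        ,   1.        ]]), 'rvec': array([ 2.16621462, -2.13799575,  0.10804229]), 'tvec': array([0.04282489, 0.55880194, 1.25016447])}
side {'mtx': array([[380.96192742,   0.        , 248.86648556],
       [  0.        , 380.96192742, 189.03406383],
       [  0.        ,   0.        ,   1.        ]]), 'rvec': array([ 2.2303281 , -0.5294988 ,  0.24548634]), 'tvec': array([-0.48267953,  0.26892639,  0.66633313])}
{'clock': 0.1, 'position': array([ 0.17244778, -0.54801705,  0.2304946 ]), 'ee_rot': array([-8.55723529e-04,  9.88409885e-01,  1.51806345e-01, -2.94259886e-05]), 'contact_force': array([0.71781896, 0.93504231, 0.29467504]), 'width': 0.08542364972697139}
```

View pics/top0.png

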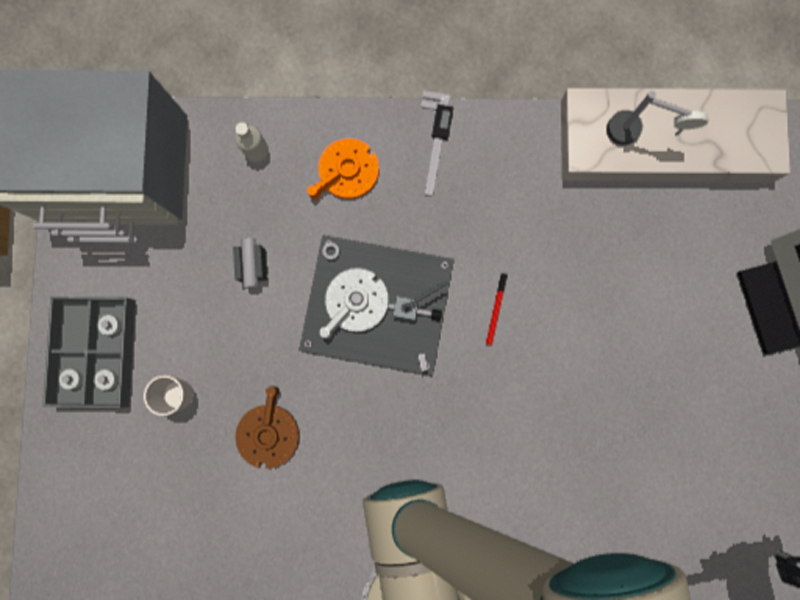

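View pics/side0.png

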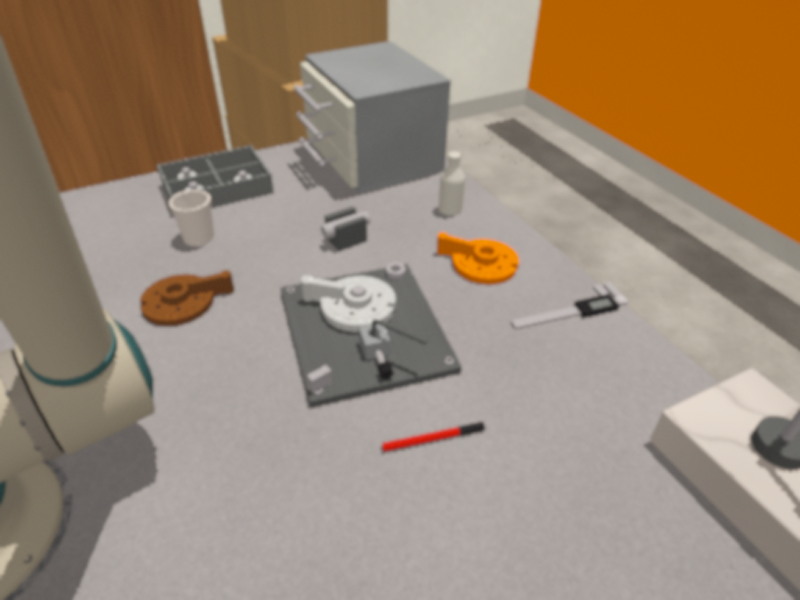

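The top view shows three flanges: orange (348,168), brown (267,436), and aluminium (356,299). The aluminium one is meant, because it sits on the fixture's spigot beside the grey housing (404,309). Its arm end is at about (327,332) and its notch at about (377,277). I'll confirm this in an enlarged crop.

```bash
cat > h.py <<'E'
import numpy as np,cv2
from rig import manip,get_image,camera_info
def ray(n,uv,z):
    c=camera_info(n);R=cv2.Rodrigues(c["rvec"])[0];t=c["tvec"]
    d=R.T@np.linalg.inv(c["mtx"])@np.array([*uv,1.]);o=-R.T@t
    return o+d*(z-o[2])/d[2]
def proj(n,P):
    c=camera_info(n);return cv2.projectPoints(np.float64(P).reshape(-1,3),c["rvec"],c["tvec"],c["mtx"],None)[0][:,0]
E
python3 - <<'E'
from h import *
im=cv2.imread("pics/top0.png") ; a=get_image("top")
# crop cols 185-297, rows 145-245 scale 7
a=cv2.resize(a[147:245,187:301],None,fx=7,fy=6.0*7/6,interpolation=cv2.INTER_CUBIC)[:600]
cv2.imwrite("pics/topc.png",a[:, :798])
b=get_image("side")[165:262,172:300];cv2.imwrite("pics/sidec.png",cv2.resize(b,None,fx=6,fy=6,interpolation=cv2.INTER_CUBIC))
E
```

```text
(no output)
```

View pics/topc.png

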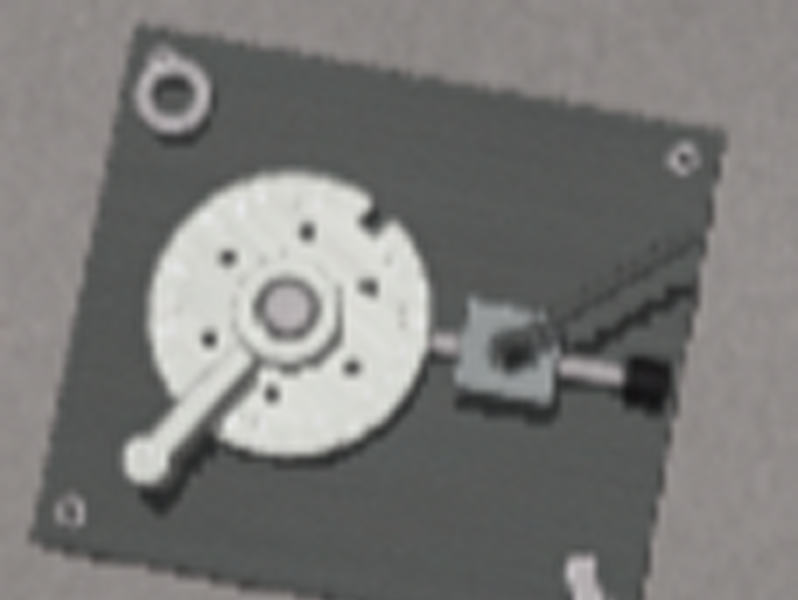

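View pics/sidec.png

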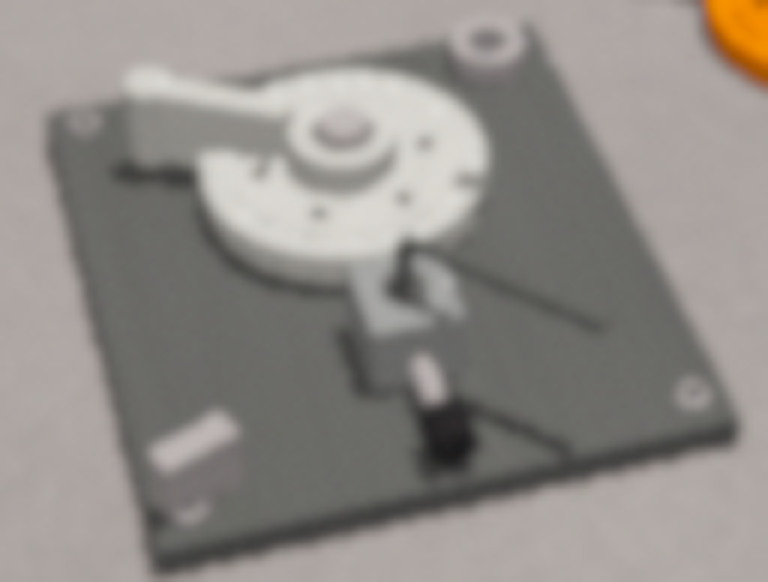

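The crop confirms the aluminium flange: spigot (288,305), arm end (147,460), notch (375,215). The hex key runs from its leg at (513,347) to about (700,238), and the ring sits at (173,95). In the side crop the key's far end is at (602,327) and its bend at (408,243).

Run:
```python
from h import *
T=lambda u,v:(187+(u+.5)/7-.5,147+(v+.5)/7-.5)
S=lambda u,v:(172+(u+.5)/6-.5,165+(v+.5)/6-.5)
P=dict(c1=(140,28,.015),c2=(725,130,.015),c3=(35,540,.015),hub=(288,305,.05),arm=(147,460,.058),notch=(372,217,.034),leg=(513,345,.072),end=(700,238,.072),house=(510,350,.047),knob=(648,380,.03),ring=(173,95,.029))
W={k:ray("top",T(u,v),z) for k,(u,v,z) in P.items()}
for k,w in W.items(): print(k,w.round(4))
for k,u,v,z in(("end",602,327,.072),("leg",408,243,.072),("hub",345,125,.05),("arm",148,78,.058),("gaugetop",193,440,.043),("ring",488,38,.029)): print("side",k,ray("side",S(u,v),z).round(4))
print(np.linalg.norm(W["c1"]-W["c2"]),np.linalg.norm(W["c1"]-W["c3"]))
a=lambda p,q:np.degrees(np.arctan2(*(W[q]-W[p])[1::-1]))
print("fix -y dir",a("c1","c2"),"house-hub",a("hub","house"),"-x",a("c1","c3"),"arm",a("hub","arm"),"notch",a("hub","notch"),"key",a("leg","end"))
for p,q in(("hub","house"),("hub","arm"),("hub","notch"),("leg","end")):print(p,q,np.linalg.norm((W[q]-W[p])[:2]))
```

```text
c1 [0.6721 0.1978 0.015 ]
c2 [ 0.6317 -0.0463  0.015 ]
c3 [0.4584 0.2351 0.015 ]
hub [0.5525 0.1306 0.05  ]
arm [0.4889 0.1846 0.058 ]
notch [0.5909 0.0984 0.034 ]
leg [0.5352 0.0398 0.072 ]
end [ 0.5785 -0.0335  0.072 ]
house [0.5357 0.0412 0.047 ]
knob [ 0.5259 -0.0148  0.03  ]
ring [0.6414 0.1816 0.029 ]
side end [ 0.5791 -0.0305  0.072 ]
side leg [0.5372 0.0385 0.072 ]
side hub [0.5546 0.1334 0.05  ]
side arm [0.4919 0.1872 0.058 ]
side gaugetop [0.4399 0.0098 0.043 ]
side ring [0.644 0.182 0.029]
0.24743345819866688 0.21701395621526254
fix -y dir -99.4017964509209 house-hub -100.6180009451307 -x 170.10332444465257 arm 139.62175702652362 notch -39.979852609260526 key -59.37264831317206
hub house 0.09089904960205455
hub arm 0.08340755994421345
hub notch 0.05009677881148485
leg end 0.08509987828993902
```

Checks agree: base 247 x 217 mm, hub to arm 83 mm, key 85 mm, hub to housing 91 mm, and both cameras match within 3 mm. Fixture yaw is about -10°, and the flange is 60° anticlockwise of its stop. I'll move to behind the arm with the fingers shut.

```bash
python3 -m crank '{"translation":[[25,-29,0],[25,-29,0],[25,-29,0],[25,-29,0],[25,-29,0],[25,-29,0],[25,-29,0],[25,-29,0]],"roll":[0,0,0,0,0,0,0,0],"fingers":[0,0,0,0,0,0,0,0]}' 30
python3 -m crank '{"translation":[[25,-29,0],[25,-29,0],[25,-29,0],[25,-29,0],[25,-29,0],[25,-29,0],[25,-29,0],[25,-29,0]],"roll":[0,0,0,0,0,0,0,0],"fingers":[0,0,0,0,0,0,0,0]}'
python3 -m crank '{"translation":[[25,-28,0],[25,-28,0],[25,-28,0],[21,-26,0],[0,0,0],[0,0,0]],"roll":[0,0,0,0,0,0],"fingers":[0,0,0,0,0,0]}'
python3 -m crank '{"translation":[[0,0,0],[0,0,0],[0,0,0],[0,0,0],[0,0,0]],"roll":[-0.14,-0.14,-0.14,-0.14,0],"fingers":[0,0,0,0,0]}'
```

```text
clock: 1.0
position: [0.294, -0.2657, 0.2313]
ee_rot: [0.0, 0.988, 0.152, 0.0]
contact_force: [0.8, -0.6, -0.1]
width: -0.0003
gripper_force: 0.0
clock: 1.8
position: [0.4151, 0.0157, 0.2313]
ee_rot: [0.0, 0.988, 0.152, 0.0]
contact_force: [0.0, -0.1, 0.6]
width: 0.0
gripper_force: 0.0
clock: 2.4
position: [0.4731, 0.1482, 0.2308]
ee_rot: [0.0, 0.988, 0.153, -0.001]
contact_force: [-0.7, 0.4, 0.2]
width: -0.0001
gripper_force: 0.0
clock: 2.9
position: [0.4728, 0.1465, 0.2313]
ee_rot: [0.0, 0.908, 0.418, -0.0]
contact_force: [-0.0, -0.3, -0.2]
width: -0.0
gripper_force: 0.0
```

```bash
python3 -m crank '{"translation":[[0,0,40],[0,0,40],[0,0,40],[0,0,40],[0,0,20],[0,0,10],[0,0,0],[0,0,0]],"roll":[0,0,0,0,0,0,0,0],"fingers":[0,0,0,0,0,0,0,0]}'
python3 -m crank '{"translation":[[5,0,0],[5,0,0],[5,0,0],[5,0,0],[0,0,0]],"roll":[0,0,0,0,0],"fingers":[0,0,0,0,0]}'
python3 - <<'E'
from h import *
a=get_image("top")[147:245,187:301];b=get_image("side")[155:255,160:300]
a=cv2.resize(a,(455,392),interpolation=3);b=cv2.resize(b[:98,:85],(340,392),interpolation=3)
cv2.imwrite("pics/p1.png",cv2.hconcat([a,b]))
E
```

```text
clock: 3.7
position: [0.4744, 0.1477, 0.0422]
ee_rot: [0.0, 0.908, 0.418, 0.001]
contact_force: [0.3, 0.3, 1.0]
width: -0.0002
gripper_force: 0.0
clock: 4.2
position: [0.4872, 0.1636, 0.0415]
ee_rot: [0.0, 0.908, 0.419, 0.0]
contact_force: [-0.7, 0.0, 0.2]
width: 0.0002
gripper_force: 0.0
```

View pics/p1.png

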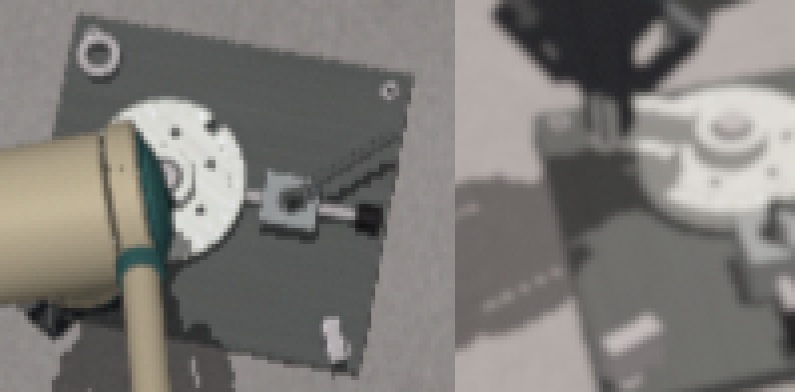

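The fingers are beside the rib, touching or nearly touching its pushing side, with the flange unmoved (notch at 213,125 in the left half). Now I'll push along the arc.

```bash
python3 -m crank '{"translation":[[3.6,-1,0],[3.6,-1,0],[3.6,-1,0],[3.6,-1,0],[3.6,-1,0],[3.6,-1,0],[3.6,-1,0],[3.6,-1,0]],"roll":[0.05,0.05,0.05,0.05,0.05,0.05,0.05,0.05],"fingers":[0,0,0,0,0,0,0,0]}'
python3 -m crank '{"translation":[[3.6,-1,0],[3.6,-1,0],[3.6,-1,0],[3.6,-1,0],[0,0,0]],"roll":[0.05,0.05,0.05,0.05,0],"fingers":[0,0,0,0,0]}'
```

```text
clock: 5.1
position: [0.5014, 0.1847, 0.0408]
ee_rot: [0.002, 0.973, 0.23, -0.003]
contact_force: [-2.1, -7.4, 2.6]
width: -0.0002
gripper_force: 4.0
clock: 5.6
position: [0.5139, 0.1942, 0.0409]
ee_rot: [0.002, 0.991, 0.132, -0.002]
contact_force: [-0.5, -6.3, 1.5]
width: -0.0001
gripper_force: 2.5
```

Run:
```python
from h import *
a=get_image("top")[147:245,187:301];b=get_image("side")[155:255,160:300]
a=cv2.resize(a,(455,392),interpolation=3);b=cv2.resize(b[:98,:85],(340,392),interpolation=3)
cv2.imwrite("pics/p2.png",cv2.hconcat([a,b]))
print(manip.get_state()["moment"])
```

```text
[-0.87050589  0.00394873 -0.03415945]
```

View pics/p2.png

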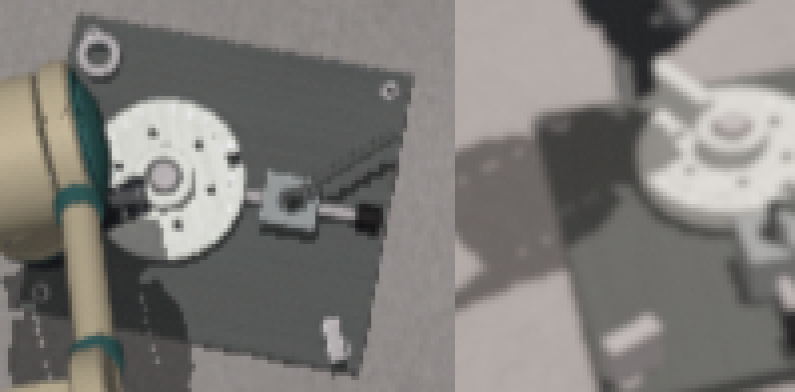

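The notch has moved to (233,158), so the flange turns well with about 25° left. I'll continue more finely.

```bash
python3 -m crank '{"translation":[[2.9,-0.8,0],[2.9,-0.8,0],[2.9,-0.8,0],[2.9,-0.8,0],[2.9,-0.8,0],[2.9,-0.8,0],[0,0,0]],"roll":[0.04,0.04,0.04,0.04,0.04,0.04,0],"fingers":[0,0,0,0,0,0,0]}'
python3 -m crank '{"translation":[[1.5,-0.4,0],[1.5,-0.4,0],[1.5,-0.4,0],[1.5,-0.4,0],[0,0,0]],"roll":[0.02,0.02,0.02,0.02,0],"fingers":[0,0,0,0,0]}'
python3 - <<'E'
from h import *
a=get_image("top")[147:245,187:301];b=get_image("side")[155:255,160:300]
a=cv2.resize(a,(455,392),interpolation=3);b=cv2.resize(b[:98,:85],(340,392),interpolation=3)
cv2.imwrite("pics/p3.png",cv2.hconcat([a,b]))
E
```

```text
clock: 6.4
position: [0.5285, 0.2011, 0.0406]
ee_rot: [0.003, 1.0, 0.013, -0.003]
contact_force: [-3.3, -7.7, 2.5]
width: -0.0
gripper_force: 3.8
clock: 6.9
position: [0.535, 0.2029, 0.0407]
ee_rot: [0.003, 1.0, -0.027, -0.003]
contact_force: [-1.6, -6.1, 1.4]
width: 0.0001
gripper_force: 2.9
```

View pics/p3.png

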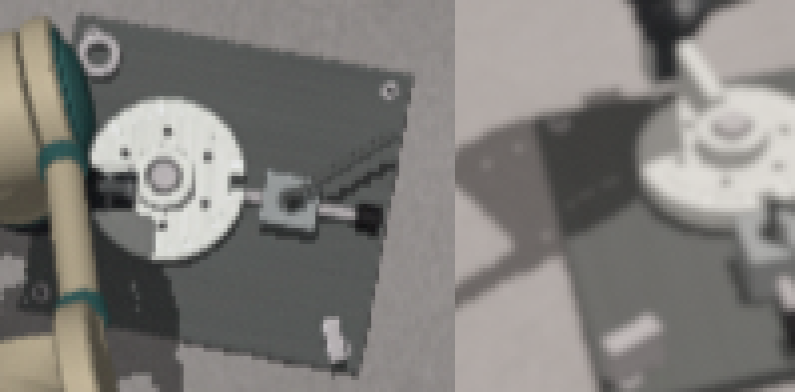

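The notch is at (237,182) and the pin at (252,194), so about 7° is left. I'll use small steps and watch the force.

```bash
python3 -m crank '{"translation":[[1.1,-0.3,0],[1.1,-0.3,0],[1.1,-0.3,0],[1.1,-0.3,0],[0,0,0]],"roll":[0.015,0.015,0.015,0.015,0],"fingers":[0,0,0,0,0]}'
python3 -m crank '{"translation":[[1.1,-0.3,0],[1.1,-0.3,0],[0,0,0]],"roll":[0.015,0.015,0],"fingers":[0,0,0]}'
python3 -m crank '{"translation":[[1.1,-0.3,0],[0,0,0]],"roll":[0.015,0],"fingers":[0,0]}'
```

```text
clock: 7.5
position: [0.542, 0.2064, 0.0411]
ee_rot: [-0.0, 0.998, -0.058, 0.0]
contact_force: [-0.8, 0.4, 1.0]
width: -0.0
gripper_force: 0.0
clock: 7.8
position: [0.5443, 0.2069, 0.0412]
ee_rot: [0.0, 0.997, -0.073, -0.0]
contact_force: [-1.4, -0.6, 0.4]
width: -0.0001
gripper_force: 0.4
clock: 8.0
position: [0.5455, 0.207, 0.0412]
ee_rot: [0.0, 0.997, -0.08, -0.0]
contact_force: [-0.8, -0.9, -0.8]
width: 0.0001
gripper_force: 0.4
```

```bash
python3 -m crank '{"translation":[[1.1,-0.3,0],[0,0,0]],"roll":[0.0,0],"fingers":[0,0]}'
python3 -m crank '{"translation":[[1.1,0,0],[0,0,0]],"roll":[0.0,0],"fingers":[0,0]}'
python3 - <<'E'
from h import *
a=get_image("top")[167:222,200:282];b=get_image("side")[155:255,160:300]
a=cv2.resize(a,(574,385),interpolation=3);b=cv2.resize(b[:98,:55],(220,385),interpolation=3)
cv2.imwrite("pics/p4.png",cv2.hconcat([a,b]))
E
```

```text
clock: 8.2
position: [0.5463, 0.207, 0.0412]
ee_rot: [0.0, 0.997, -0.08, -0.0]
contact_force: [-1.8, -0.9, -0.8]
width: -0.0001
gripper_force: 0.8
clock: 8.4
position: [0.547, 0.2069, 0.0411]
ee_rot: [0.0, 0.997, -0.08, -0.001]
contact_force: [-3.7, -0.9, 0.5]
width: 0.0001
gripper_force: 1.5
```

View pics/p4.png

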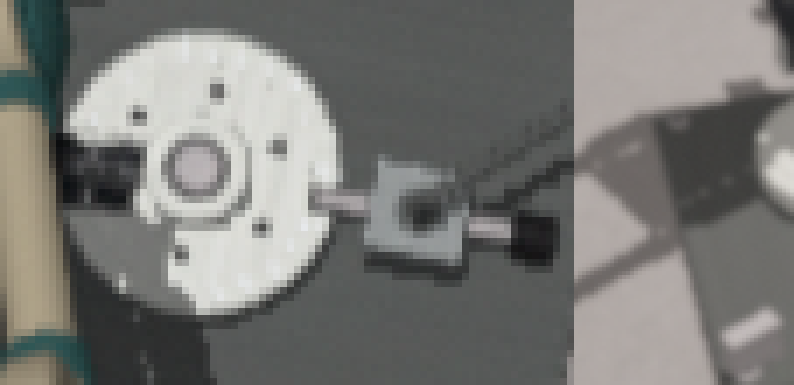

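The steel pin now reaches from the housing into the notch at (315,195), and the knob has followed to (532,235). A little more push should confirm the solid stop.

```bash
python3 -m crank '{"translation":[[1.5,0,0],[0,0,0]],"roll":[0.0,0],"fingers":[0,0]}'
python3 -m crank '{"translation":[[1.5,0,0],[0,0,0]],"roll":[0.0,0],"fingers":[0,0]}'
python3 -m crank '{"translation":[[1.5,0,0],[0,0,0]],"roll":[0.0,0],"fingers":[0,0]}'
```

```text
clock: 8.7
position: [0.5479, 0.2067, 0.0411]
ee_rot: [0.0, 0.997, -0.08, -0.001]
contact_force: [-5.1, 0.0, 3.1]
width: -0.0002
gripper_force: 2.6
clock: 8.9
position: [0.5483, 0.2067, 0.0411]
ee_rot: [0.0, 0.997, -0.08, -0.002]
contact_force: [-7.3, -0.0, 3.4]
width: -0.0
gripper_force: 3.5
clock: 9.1
position: [0.5487, 0.2066, 0.041]
ee_rot: [0.0, 0.997, -0.08, -0.003]
contact_force: [-9.0, 0.5, 4.8]
width: -0.0
gripper_force: 4.5
```

```bash
python3 -m crank '{"translation":[[2,0,0],[2,0,0],[0,0,0]],"roll":[0,0.0,0],"fingers":[0,0,0]}'
python3 -m crank '{"translation":[[2,0,0],[2,0,0],[0,0,0]],"roll":[0,0.0,0],"fingers":[0,0,0]}'
```

```text
clock: 9.4
position: [0.5497, 0.2063, 0.041]
ee_rot: [0.0, 0.997, -0.08, -0.006]
contact_force: [-13.4, 2.0, 9.6]
width: 0.0003
gripper_force: 7.2
clock: 9.7
position: [0.5506, 0.2061, 0.0409]
ee_rot: [0.0, 0.997, -0.081, -0.009]
contact_force: [-19.1, 4.1, 13.0]
width: 0.0003
gripper_force: 9.9
```

That is a solid stop (force grows linearly with command), so the notch is seated. I'll back off, lift clear and turn the tool so the finger backs (-y) push the key.

```bash
python3 -m crank '{"translation":[[-5,0,0],[-5,0,0],[-5,0,0],[-10,0,0],[-10,0,0],[0,0,-40],[0,0,-40],[0,0,-40]],"roll":[0,0,0,0,0,0,0,0],"fingers":[0,0,0,0,0,0,0,0]}'
python3 -m crank '{"translation":[[0,0,0],[0,0,0],[0,0,0],[0,0,0],[0,0,0],[0,0,0],[0,0,0],[0,0,0]],"roll":[-0.145,-0.145,-0.145,-0.145,-0.145,-0.145,-0.145,-0.145],"fingers":[0,0,0,0,0,0,0,0]}'
python3 -m crank '{"translation":[[0,0,0],[0,0,0],[0,0,0],[0,0,0],[0,0,0],[0,0,0],[0,0,0],[0,0,0]],"roll":[-0.145,-0.145,-0.145,-0.145,-0.145,-0.145,-0.145,-0.1],"fingers":[0,0,0,0,0,0,0,0]}'
python3 - <<'E'
from h import *
from scipy.spatial.transform import Rotation as R
s=manip.get_state();q=s["ee_rot"];M=R.from_quat([*q[1:],q[0]]).as_matrix()
print(np.degrees(np.arctan2(M[1,0],M[0,0])),s["qpos"].round(3), (M.T@(np.array([.602,.002,.161])-s["position"])*1000).round(1))
T=lambda u,v:(200+(u+.5)/7-.5,167+(v+.5)/7-.5)
im=cv2.resize(get_image("top")[157:242,187:301],(798,595),interpolation=3);cv2.imwrite("pics/p5.png",im)
E
```

```text
clock: 10.5
position: [0.5251, 0.2107, 0.1625]
ee_rot: [-0.0, 0.997, -0.08, 0.0]
contact_force: [0.9, 1.1, -0.5]
width: 0.0
gripper_force: 0.0
clock: 11.3
position: [0.5254, 0.2108, 0.1614]
ee_rot: [0.0, 0.876, 0.482, 0.001]
contact_force: [-0.3, -0.0, 0.4]
width: -0.0003
gripper_force: 0.0
clock: 12.1
position: [0.5254, 0.2107, 0.1614]
ee_rot: [0.0, 0.489, 0.872, 0.0]
contact_force: [0.7, 0.7, -0.5]
width: -0.0002
gripper_force: 0.0
121.44516337057499 [ 0.259  0.31   1.637 -0.     1.194 -0.29 ] [-218.   -43.6    0.4]
```

View pics/p5.png

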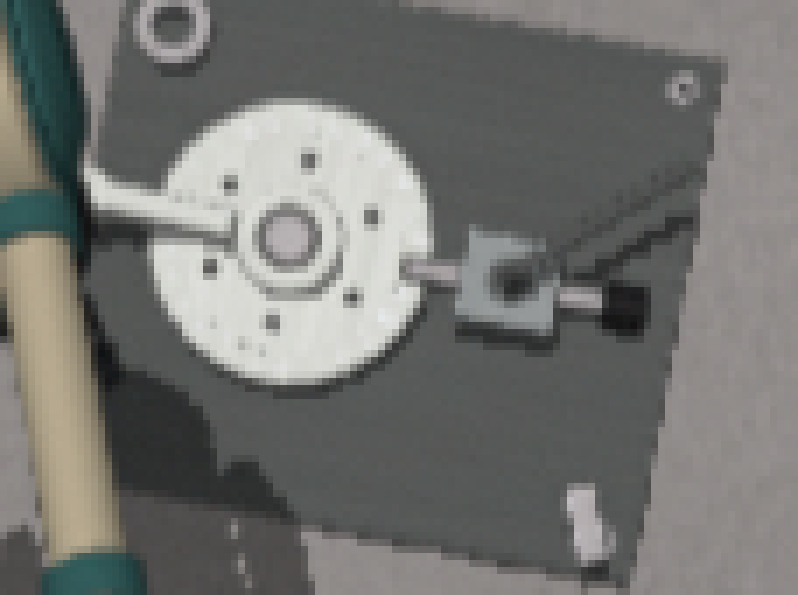

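The pin is fully in the notch (405,268), the flange is flat and the key hasn't moved. I'll go to beside the key and lower.

```bash
python3 -m crank '{"translation":[[-36,-7,0],[-36,-7,0],[-36,-7,0],[-36,-7,0],[-36,-7,0],[-36,-7,0],[-2,-1,0],[0,0,0]],"roll":[0,0,0,0,0,0,0,0],"fingers":[0,0,0,0,0,0,0,0]}'
python3 -m crank '{"translation":[[0,0,35],[0,0,35],[0,0,20],[0,0,13],[0,0,0],[0,0,0]],"roll":[0,0,0,0,0,0],"fingers":[0,0,0,0,0,0]}'
python3 -m crank '{"translation":[[0,-3,0],[0,-3,0],[0,-3,0],[0,-3,0],[0,0,0]],"roll":[0,0,0,0,0],"fingers":[0,0,0,0,0]}'
```

```text
clock: 12.95
position: [0.6015, 0.0011, 0.1611]
ee_rot: [-0.0, 0.493, 0.87, 0.0]
contact_force: [0.5, 0.3, -0.1]
width: 0.0001
gripper_force: 0.0
clock: 13.55
position: [0.602, 0.0025, 0.0591]
ee_rot: [0.001, 0.491, 0.871, 0.0]
contact_force: [0.6, -1.5, 0.2]
width: -0.0001
gripper_force: 0.0
clock: 14.05
position: [0.5907, -0.0048, 0.0585]
ee_rot: [0.0, 0.491, 0.871, -0.0]
contact_force: [-0.1, -0.1, 0.2]
width: -0.0001
gripper_force: 0.0
```

```bash
python3 -m crank '{"translation":[[0,-3,0],[0,-3,0],[-1.2,-3.3,0],[-1.2,-3.3,0],[-1.2,-3.3,0],[-1.2,-3.3,0],[-1.2,-3.3,0],[0,0,0]],"roll":[0,0,0.05,0.05,0.05,0.05,0.05,0],"fingers":[0,0,0,0,0,0,0,0]}'
python3 -m crank '{"translation":[[-1.2,-3.3,0],[-1.2,-3.3,0],[-1.2,-3.3,0],[-1.2,-3.3,0],[-1.2,-3.3,0],[-1.2,-3.3,0],[0,0,0]],"roll":[0.05,0.05,0.05,0.05,0.05,0.05,0],"fingers":[0,0,0,0,0,0,0]}'
```

```text
clock: 14.85
position: [0.5741, -0.0198, 0.0585]
ee_rot: [0.0, 0.596, 0.803, 0.001]
contact_force: [1.5, 1.1, 0.6]
width: 0.0
gripper_force: 0.7
clock: 15.55
position: [0.556, -0.0304, 0.0585]
ee_rot: [0.0, 0.709, 0.705, 0.0]
contact_force: [1.0, 0.7, 1.0]
width: 0.0002
gripper_force: 0.7
```

```bash
python3 -m crank '{"translation":[[-0.8,-3.5,0],[-0.8,-3.5,0],[-0.8,-3.5,0],[-0.8,-3.5,0],[-0.8,-3.5,0],[0,0,0]],"roll":[0.05,0.05,0.05,0.05,0.05,0],"fingers":[0,0,0,0,0,0]}'
python3 - <<'E'
from h import *
im=cv2.resize(get_image("side")[165:262,172:300],(768,582),interpolation=3);cv2.imwrite("pics/p6.png",im)
E
```

```text
clock: 16.15
position: [0.5382, -0.0332, 0.0585]
ee_rot: [0.001, 0.791, 0.612, 0.0]
contact_force: [1.0, -0.1, 0.0]
width: -0.0001
gripper_force: 0.7
```

View pics/p6.png

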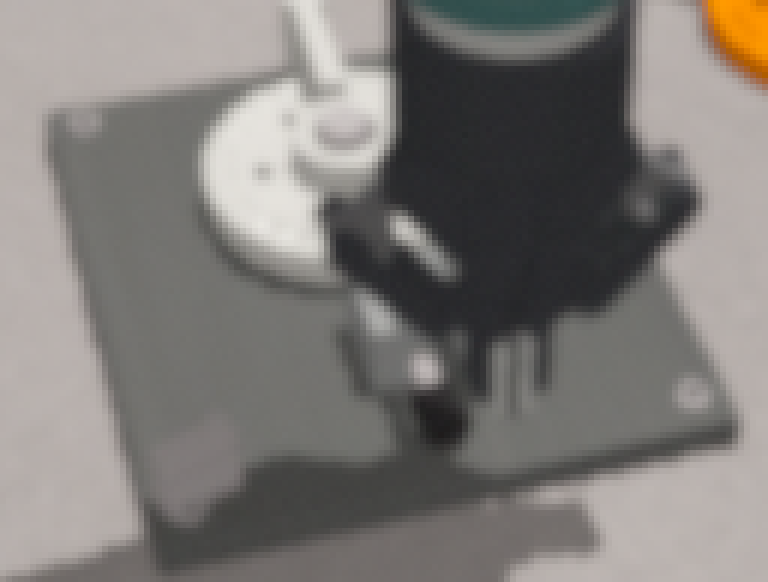

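The old key-end spot (602,327) is now bare and the key is hidden behind the fingers (~470,380), so it is turning with them. The turn so far is about 45°. I'll go on by feel.

```bash
python3 -m crank '{"translation":[[-0.8,-3.5,0],[-0.8,-3.5,0],[-0.8,-3.5,0],[-0.8,-3.5,0],[0,0,0]],"roll":[0.05,0.05,0.05,0.05,0],"fingers":[0,0,0,0,0]}'
python3 -m crank '{"translation":[[-0.8,-3.5,0],[-0.8,-3.5,0],[0,0,0]],"roll":[0.05,0.05,0],"fingers":[0,0,0]}'
python3 -m crank '{"translation":[[-0.8,-3.5,0],[-0.8,-3.5,0],[0,0,0]],"roll":[0.05,0.05,0],"fingers":[0,0,0]}'
```

```text
clock: 16.7
position: [0.5235, -0.0315, 0.0584]
ee_rot: [0.0, 0.848, 0.53, -0.0]
contact_force: [0.8, -1.4, 0.6]
width: -0.0002
gripper_force: 0.7
clock: 17.0
position: [0.5164, -0.0294, 0.0583]
ee_rot: [0.0, 0.873, 0.487, -0.0]
contact_force: [1.8, -1.5, -0.4]
width: 0.0004
gripper_force: 0.7
clock: 17.3
position: [0.5096, -0.0267, 0.0583]
ee_rot: [-0.0, 0.897, 0.443, -0.0]
contact_force: [1.0, -1.5, -0.5]
width: -0.0001
gripper_force: 0.6
```

```bash
python3 -m crank '{"translation":[[-0.9,-3.4,0],[-0.9,-3.4,0],[0,0,0]],"roll":[0.05,0.05,0],"fingers":[0,0,0]}'
python3 -m crank '{"translation":[[-0.9,-3.4,0],[-0.9,-3.4,0],[0,0,0]],"roll":[0.05,0.05,0],"fingers":[0,0,0]}'
python3 -m crank '{"translation":[[-0.9,-3.4,0],[-0.9,-3.4,0],[0,0,0]],"roll":[0.05,0.05,0],"fingers":[0,0,0]}'
```

```text
clock: 17.6
position: [0.5032, -0.0237, 0.0582]
ee_rot: [-0.0, 0.918, 0.397, -0.0]
contact_force: [0.7, -1.8, -0.1]
width: -0.0001
gripper_force: 0.6
clock: 17.9
position: [0.5013, -0.0234, 0.0589]
ee_rot: [0.004, 0.936, 0.352, 0.003]
contact_force: [5.6, -10.1, -4.6]
width: -0.0003
gripper_force: 5.5
clock: 18.2
position: [0.5, -0.0235, 0.0596]
ee_rot: [0.009, 0.952, 0.306, 0.006]
contact_force: [11.9, -23.2, -9.6]
width: 0.0001
gripper_force: 11.5
```

The stop is solid: 26 N and no further motion. I'll back off and lift, then check the key direction numerically.

```bash
python3 -m crank '{"translation":[[0,4,0],[0,6,0],[0,10,0],[0,10,0],[0,0,-40],[0,0,-50],[0,0,-50],[0,0,-40]],"roll":[0,0,0,0,0,0,0,0],"fingers":[0,0,0,0,0,0,0,0]}'
python3 -m crank '{"translation":[[0,45,0],[0,45,0],[0,45,0],[0,45,0],[0,45,0],[0,0,0],[0,0,0]],"roll":[0,0,0,0,0,0,0],"fingers":[0,0,0,0,0,0,0]}'
python3 - <<'E'
from h import *
g=cv2.cvtColor(get_image("top"),cv2.COLOR_BGR2GRAY).astype(float)
leg=np.array([.536,.039])
def m(d):
    d=np.radians(d)
    p=proj("top",[[*(leg+r*np.array([np.cos(d),np.sin(d)])),.072] for r in np.arange(.03,.08,.003)]).astype(np.float32)
    return cv2.remap(g.astype(np.float32),p[:,:1],p[:,1:],1).mean()
print([(a,round(float(m(a)))) for a in range(-175,-40,5)])
# notch/pin row: along fixture y, from hub to housing
h=np.array([.5535,.132]);d=np.radians(-100)
p=proj("top",[[*(h+r*np.array([np.cos(d),np.sin(d)])),.03] for r in np.arange(.036,.08,.004)]).astype(np.float32)
print(cv2.remap(g.astype(np.float32),p[:,:1],p[:,1:],1).ravel().round())
E
```

```text
clock: 19.0
position: [0.5089, -0.0406, 0.241]
ee_rot: [0.0, 0.953, 0.303, 0.001]
contact_force: [0.7, -1.1, -0.1]
width: -0.0
gripper_force: 0.0
clock: 19.7
position: [0.6383, -0.225, 0.2367]
ee_rot: [-0.001, 0.953, 0.302, -0.001]
contact_force: [0.2, -0.5, -0.9]
width: 0.0003
gripper_force: 0.0
[(-175, 87), (-170, 86), (-165, 85), (-160, 83), (-155, 77), (-150, 72), (-145, 67), (-140, 73), (-135, 76), (-130, 82), (-125, 90), (-120, 81), (-115, 80), (-110, 88), (-105, 89), (-100, 83), (-95, 90), (-90, 101), (-85, 99), (-80, 97), (-75, 93), (-70, 91), (-65, 89), (-60, 89), (-55, 89), (-50, 89), (-45, 89)]
[214. 219. 217. 146. 144. 149. 141. 151. 157. 146. 152.]
```

The key lies at about -145°, roughly 1.45 rad from its start and at the stop I felt. The pin is continuous from r 48 mm to the housing, so it is seated in the notch. The robot is clear, so I'm handing in.

```bash
python3 -c "
from rig import manip
print(manip.sign_off())"
```

```text
the job is handed in; nothing more can be done
None
```

I turned the flange until the plunger sprang into its notch, tightened the hex key clockwise to its solid stop, and handed the job in at about 20 s with the robot clear; the hand-in gave no verdict, and I could not read the hex key's value directly to check it against 1.65 rad.

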